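# Centre the ink stone on its grinding stand and clamp it

### The arm

A 6-joint arm with a two-finger parallel gripper is mounted at the origin on a cart in front of the work surface, level with it; the furniture and walls round the work are solid. World frame = base frame: x ahead of the robot, y to its left, z up, the work surface at z = 0. Lengths are in m, angles in rad, forces in N, time in s.
With the tool pointing down it reaches from about 0.3 to 0.875 m from the base axis. Payload 6.4 kg.
Tool frame: the origin (TCP) lies between the finger pads; the fingertips stand 8 mm ahead of it and the grasp point (between the pads) lies 11 mm behind it; z points along the fingers, x is the direction in which the jaws open and shut, and the axes are right-handed (so a half turn about z gives the same grasp; the last joint's range is limited). The gripper opens to 85 mm and grips with 20 to 120 N. Pads are 22 mm wide; open, the fingers measure 114 mm over their backs; the gripper's body (76 mm by 85 mm) begins 54 mm behind the grasp point. The pads swing forward as they close: fully open they stand 13 mm farther back than shut.
Start: joints at [1.092, 0.181, 1.607, -0, 1.354, -0.206], TCP at [0.155, 0.554, 0.239] pointing down, gripper open.
Joint ranges: [-2.99, 2.99], [-0.89, 2.07], [0.3, 2.58], [-1.14, 4.28], [0, 2.63], [-3.12, 3.12]. Speed limits (rad/s): [2.57, 2.57, 3.01, 3.14, 3.14, 3.14].

### API

Orientations are given as a unit quaternion [w, x, y, z].
In Python, from bench import ctrl gives the robot as it stands.
- The arm moves only by the tool drive_tool, never from a script. Its argument "commands" is a list of rows, each an object of numbers: "gripper": the closure, from 0 (fully open) to 1 (shut); "dx", "dy", "dz": the shift along the tool's x, y, z in cm; "turn": the turn about the tool's z in degrees. A call has 1 to 20 rows; each row is the pose to reach, as a shift and turn from the pose commanded when the call began, along the tool's axes at that moment; what a row does not reach only later rows make up. A row lasts 1/8 s, in which the tool goes at most 62.5 mm and 10.7 degrees, less where a joint would pass 70% of its speed; a pose out of reach is approached as far as the arm can. A call with a gripper value outside its range is refused whole. The fingers move at their own pace and stop on an object; the grip force is fixed at half the most. Time passes only in rows, so rows that repeat a pose let the fingers close. It gives the time, the measured TCP pose, the force and the opening at its end, in the units of the state.
- ctrl.get_obs(): the state, without advancing time (a new reading comes with each control period).
- ctrl.camera(name): name is "scene" or "top"; returns a dict with "image" (420x560x3 uint8, red, green, blue), "mtx" (3x3 intrinsics, pixels), "k1" (the pictures are not rectified: a ray, as slopes to the right and down, at radius r is drawn at 1 + k1 r^2 times it, then the intrinsics apply), "R" (3x3) and "t" (3): a world point X has camera coordinates R X + t. Camera axes: x right, y down, z forward; pixel columns grow to the right and rows downward; lengths in m; the calibration is good to about 2 mm. A picture is of the moment at which its call begins. There is no depth.
- ctrl.hand_in(): hands the job in, once; it reports no verdict.
The state is a dict: "time_s": time; "q": joint angles; "dq": joint speeds; "joint_efforts": joint torques, N m; "eef_pos": TCP position; "eef_rot": TCP orientation; "wrist_force": force on the tool from outside, world axes, zero at the start; "torque": the same for the moment, N m; "opening": opening from 0.0 (shut) to 1.0 (fully open).
Only numpy, scipy, OpenCV 4.12 (cv2) and the standard library are available. Lean on these libraries where they do the work, as an engineer would, in place of code of your own. Each camera call takes 0.05 s, during which the arm holds its last target.

### The job

Get the ink stone ready for grinding: set it gently down on the small raised deck of the clamping stand, centred along the deck, let it go, then push the stand's sliding jaw along its rails so that the rubber pad slides the stone square against the two stop posts. Keep pushing until you feel the sprung pad grip the stone firmly, without forcing it, so that no edge overhangs the deck, and leave it clamped. Do not disturb the other things on the table.

Things in the scene. Friction and masses are not known exactly. Their poses are not given: they have to be found in the camera images.
- ink_stone: black slate ink stone with a hollow on top, 68 (its x) x 118 (its y) x 15 mm high, about 0.28 kg (+-30%); origin at the centre of its underside, z up. Outer sides are plain upright walls: grasp it across the 68 mm. Starts flat on a cork sheet on the closed brush case (55 mm above the table); either way round is fine on the stand.
- stand: wooden clamping stand, fixed; origin on the table under the deck's centre, z up, x = the way the jaw pushes (to the stop posts), y along the deck. Flat deck 30 mm high, x -38..38, y -64..64 mm. The stone is centred at x 0, y 0, its y along this y, then touching both posts. On the near side two rails (22 mm high, y +-24) run to x -160 mm, ending in a 28 mm high block (x -158..-172).
- stop_faces (a point): point at deck height midway between the two wooden stop posts of the stand, in the plane of their faces (stand x = +34 mm). The posts stand at y 29..59 and -59..-29 mm, 12 mm thick, 10 mm above the deck; the 58 mm gap between them has room for a finger.
- clamp_jaw: jaw sliding on the stand's rails; origin on the table under the middle of its tab, axes as the stand's. Starts fully back, at stand x -130 mm; can slide 85 mm to +x. In front of the tab, on a screw and spring, sits a black rubber pad 60 mm wide, 31.5..42.5 mm above the table. Its face is 38 to 52 mm ahead of the origin: the screw's setting differs every time and is not measured.
- tab_top (a point): centre of the top of the jaw's upright wooden tab, 76 mm above the table. Push the tab here from behind (towards stand +x): it is 14 mm thick (along the push), 44 mm wide and free from 28 mm above the table upward.
- drag (a point): middle of the jaw's base between the rails, 18 mm above the table. The jaw drags with a steady 9 N and stays where it is left; once the pad holds the stone against the posts the spring adds 4 N per mm. Right is 4 to 8 N on the stone (13 to 17 N pushed at the tab); over 12 N on the stone (21 N at the tab) is forced and may chip it.
- ink_bottle_b: squeeze bottle of ink, 42x42x110 mm, upright; leave it alone; origin at the centre of its underside
- water_dropper: a small round porcelain water dropper with a spout, 55x69x34 mm; leave it alone; origin at the centre of its underside
- glue_stick: an upright glue stick, 25 mm across, 88 mm tall; leave it alone; origin at the centre of its underside
- eraser: a small eraser in a sleeve, 19x43x12 mm; leave it alone; origin at the centre of its underside

How it is judged:
By the outcome, as a careful person would: the job done as asked, in the order asked, and still so for the second after the job is handed in, with the robot touching nothing.
It also fails if it takes over 64 s, if anything falls off the work surface, if the arm or the gripper's body presses on something with over 40 N, if the wrist force passes 120 N, or if a joint passes its speed limit or range.

## Working session

There is one attempt and no reset: what is moved stays moved. The work goes in short steps, Python scripts to look and compute and a tool call to move; the robot and the scene stay as the last step left them, time stands still between calls to the robot, and variables do not carry over. Pictures are saved under pics/ and viewed, and the job is handed in when it is done.

Besides the shell and the picture viewer there is one more tool, called as name(argument=value, ...) on one line, values as JSON. drive_tool: Moves the arm, as the interface text tells. Its arguments: {"type":"object","properties":{"commands":{"type":"array","items":{"type":"object","properties":{"gripper":{"type":"number"},"dx":{"type":"number"},"dy":{"type":"number"},"dz":{"type":"number"},"turn":{"type":"number"}}}}},"required":["commands"]}

```bash
ls; mkdir -p pics
python3 - <<'E'
from bench import ctrl
import cv2,numpy as np
print(ctrl.get_obs())
for n in("scene","top"):
    c=ctrl.camera(n);cv2.imwrite(f"pics/{n}0.png",c["image"][:,:,::-1]);print(n,c["mtx"],c["k1"],c["R"],c["t"])
    np.savez(n+"0.npz",**c)
E
```

```text
pics
{'time_s': 0.0, 'q': array([ 1.09171008e+00,  1.81547913e-01,  1.60798954e+00, -5.09239945e-06,
        1.35378977e+00, -2.06340414e-01]), 'dq': array([ 0.00094923,  0.00022429, -0.00045657,  0.00117401,  0.00142805,
        0.00056673]), 'joint_efforts': array([ 4.23356068e-04, -4.44883847e+01, -3.51329255e+01, -4.51945459e-05,
        9.32580500e-03, -4.76407266e-06]), 'eef_pos': array([0.15465031, 0.55326491, 0.23838919]), 'eef_rot': array([ 3.73762229e-04,  7.96672696e-01,  6.04410344e-01, -7.82617061e-04]), 'wrist_force': array([0.36508836, 0.51032478, 0.0963072 ]), 'torque': array([ 0.01217176,  0.01427041, -0.07902893]), 'opening': 0.9982668381877154}
scene [[396.26591586   0.         274.44602542]
 [  0.         396.26591586 211.64751873]
 [  0.           0.           1.        ]] -0.04216990459636367 [[-0.52081921  0.85366585  0.0014051 ]
 [ 0.6314263   0.38633811 -0.67234194]
 [-0.5744982  -0.34928138 -0.74023938]] [ 0.24390051 -0.37146459  1.28831591]
top [[425.4092839    0.         283.99636506]
 [  0.         425.4092839  211.60954249]
 [  0.           0.           1.        ]] 0.046360352398334845 [[-0.02353972 -0.9995936  -0.01607872]
 [-0.99004793  0.02554103 -0.13839349]
 [ 0.13874791  0.01266095 -0.9902468 ]] [0.11170194 0.63563043 0.89197169]
```

View pics/scene0.png

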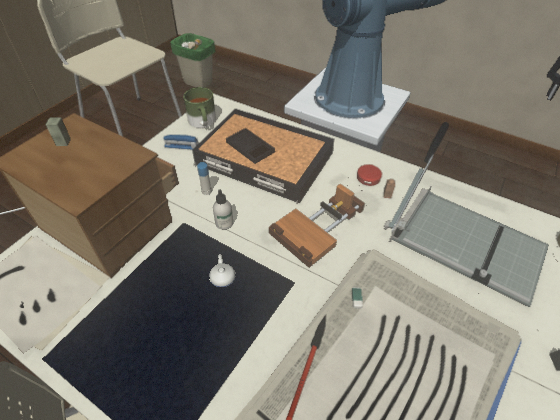

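View pics/top0.png

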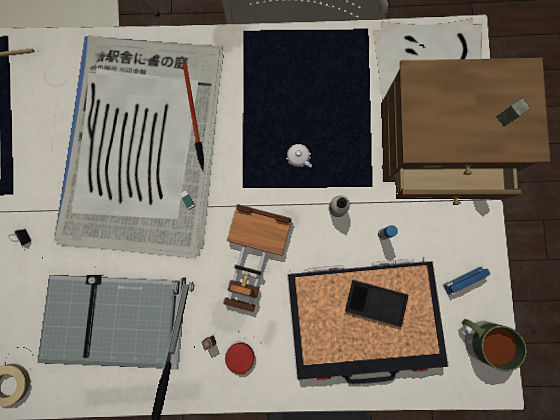

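The top view shows the stand at about (255,255), with its stop posts away from the robot. The stone is on the case at about (377,303). I'll enlarge both.

Run:
```python
import cv2
t=cv2.imread("pics/top0.png");s=cv2.imread("pics/scene0.png")
cv2.imwrite("pics/a.png",cv2.resize(t[195:320,210:310],None,fx=4.8,fy=4.8,interpolation=cv2.INTER_CUBIC))
cv2.imwrite("pics/b.png",cv2.resize(t[270:340,335:425],None,fx=8,fy=8,interpolation=cv2.INTER_CUBIC))
cv2.imwrite("pics/c.png",cv2.resize(s[175:270,260:375],None,fx=6,fy=6,interpolation=cv2.INTER_CUBIC))
cv2.imwrite("pics/d.png",cv2.resize(s[120:170,215:285],None,fx=10,fy=10,interpolation=cv2.INTER_CUBIC))
```

```text
(no output)
```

View pics/a.png

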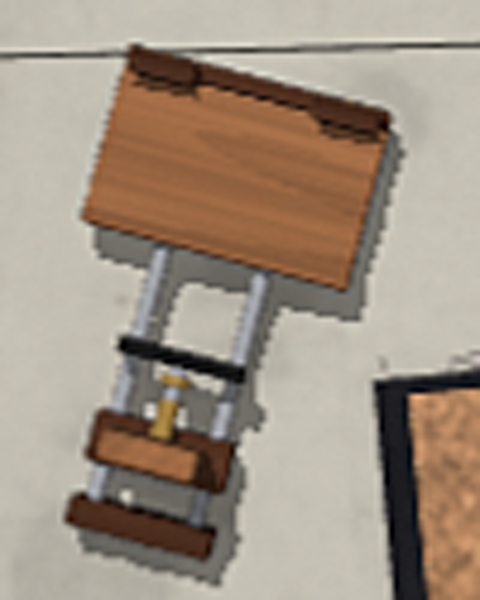

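View pics/b.png

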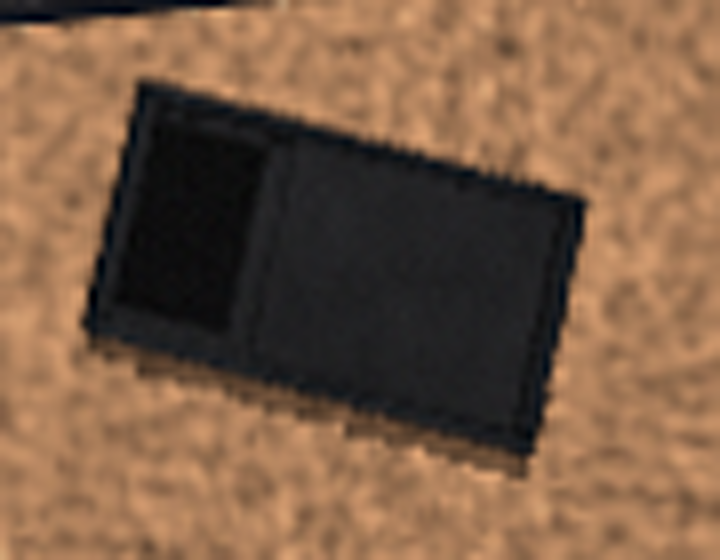

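View pics/c.png

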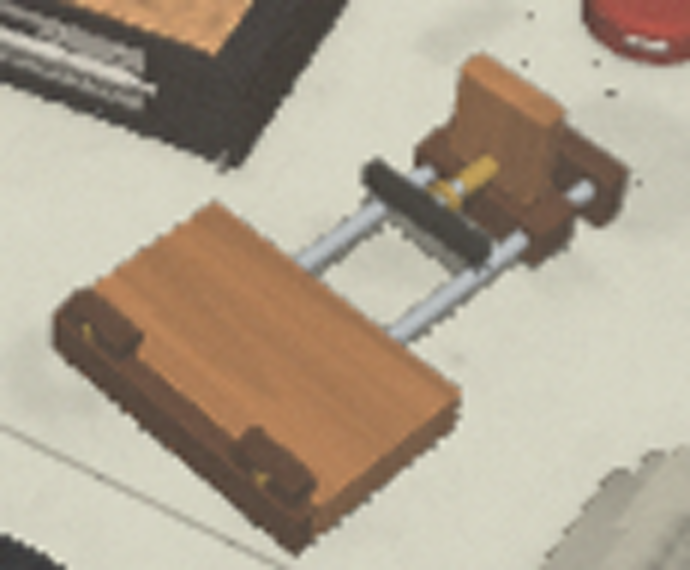

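View pics/d.png

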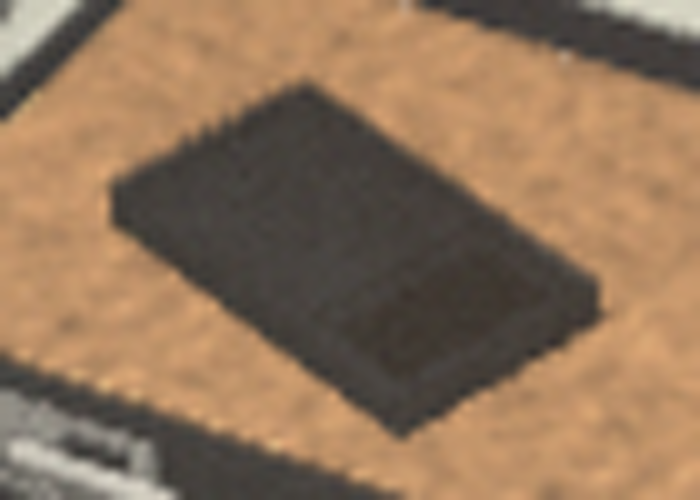

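```bash
cat > h.py <<'E'
import numpy as np,cv2
from scipy.optimize import least_squares
def load(n): return dict(np.load(n+".npz"))
def proj(c,X):
    X=np.atleast_2d(X);p=X@c["R"].T+c["t"];s=p[:,:2]/p[:,2:];r2=(s**2).sum(1,keepdims=True)
    s=s*(1+c["k1"]*r2);return s*[c["mtx"][0,0],c["mtx"][1,1]]+c["mtx"][:2,2]
def pose(P,x):
    P=np.asarray(P,float);c,s=np.cos(x[2]),np.sin(x[2])
    return np.c_[x[0]+c*P[:,0]-s*P[:,1],x[1]+s*P[:,0]+c*P[:,1],P[:,2]]
def crop(u,off,k): return (np.asarray(u,float)+.5)/k-.5+np.asarray(off)
def fit(obs,x0):
    f=lambda x:np.concatenate([(proj(c,pose(P,x))-u).ravel() for c,P,u in obs])
    r=least_squares(f,x0,loss="soft_l1");return r.x,np.round(f(r.x).reshape(-1,2),1)
E
cat > f0.py <<'E'
from h import *
T=load("top0");S=load("scene0")
for c in(T,S):print("cam",-c["R"].T@c["t"])
# stone (z of table)
a,b=.034,.059
Pt=[[a,b,.07],[a,-b,.07],[-a,-b,.07],[-a,b,.07]]
ut=crop([[140,80],[585,200],[532,455],[88,330]],(335,270),8)
us=crop([[400,410],[112,185],[305,82],[600,283]],(215,120),10)
for o in([(T,Pt,ut)],[(S,Pt,us)],[(T,Pt,ut),(S,Pt,us)]):
    print("stone",*fit(o,[.3,-.1,-.25]))
mm=1e-3
Dt=np.array([[-38,64,30],[-38,-64,30],[-123,22,76],[-123,-22,76],[-137,-22,76],[-137,22,76],[46,64,30],[46,-64,30]])*mm
vt=crop([[82,218],[347,290],[97,430],[203,455],[195,482],[90,455],[133,45],[390,112]],(210,195),4.8)
Ds=Dt[:6]
vs=crop([[460,390],[213,203],[548,122],[462,68],[480,52],[567,105]],(260,175),6)
for o in([(T,Dt,vt)],[(S,Ds,vs)],[(T,Dt,vt),(S,Ds,vs)]):
    print("stand",*fit(o,[.4,.1,-.25]))
E
python3 f0.py
```

```text
cam [0.50817481 0.08412868 0.97303525]
cam [1.10171575 0.38528615 0.70356824]
stone [ 0.43987489 -0.09069352 -0.28030932] [[ 0.2 -0.5]
 [ 0.5 -0.6]
 [ 0.1  0.4]
 [-0.9  0.6]]
stone [ 0.44040009 -0.09160561 -0.28323702] [[-0.1 -0.5]
 [-0.7  0.1]
 [ 0.2 -0.1]
 [ 0.4  0.4]]
stone [ 0.44011856 -0.09106466 -0.28171042] [[ 0.4 -0.6]
 [ 0.7 -0.6]
 [ 0.2  0.3]
 [-0.8  0.4]
 [ 0.2 -0.5]
 [-0.4  0.2]
 [ 0.4 -0. ]
 [ 0.7  0.4]]
stand [ 0.59823985  0.1538006  -0.28407075] [[-0.4  0.1]
 [ 0.  -0. ]
 [ 1.2 -1. ]
 [-0.5 -0.7]
 [-0.7  0.4]
 [ 0.8  0.4]
 [-0.8  0. ]
 [ 0.8  0.5]]
stand [ 0.59754757  0.1531657  -0.2812846 ] [[ 0.6  0.2]
 [ 0.2 -0.7]
 [-0.5  0.8]
 [-1.  -0.4]
 [ 0.1 -0.6]
 [ 0.4  0.6]]
stand [ 0.59811819  0.15358738 -0.28227231] [[-0.3  0.2]
 [ 0.2 -0. ]
 [ 1.4 -0.9]
 [-0.3 -0.6]
 [-0.5  0.4]
 [ 1.   0.5]
 [-0.7  0.1]
 [ 0.9  0.5]
 [ 0.6  0.5]
 [ 0.3 -0.5]
 [-0.4  1. ]
 [-0.9 -0.1]
 [ 0.2 -0.3]
 [ 0.5  0.9]]
```

```bash
cat >> h.py <<'E'
from scipy.spatial.transform import Rotation as Ro
def shift(o,tgt,yaw_deg):
    w,x,y,z=o["eef_rot"];M=Ro.from_quat([x,y,z,w]).as_matrix()
    d=M.T@(np.array(tgt)-o["eef_pos"])*100
    A=np.degrees(np.arctan2(M[1,0],M[0,0]));t=(A-yaw_deg+180)%360-180
    return np.round(d,2),"A",round(A,2),"turn",round(t,2),"tilt",np.round(M[:,2],4)
STAND=(.5981,.1536,-.2823);STONE=(.4401,-.0911,-.2820)
def st(p,z): q=pose([[p[0],p[1],z]],STAND)[0];return q
E
python3 - <<'E'
from h import *
from bench import ctrl
o=ctrl.get_obs();T=load("top0");S=load("scene0")
print(shift(o,[.4401,-.0911,.15],-16.16))
r=least_squares(lambda X:np.concatenate([proj(T,X)[0]-[157,413],proj(S,X)[0]-[445,125]]),[.3,.3,.1]);print(r.x,r.cost)
E
```

```text
(array([-54.35,  44.85,   8.92]), 'A', np.float64(74.37), 'turn', np.float64(90.53), 'tilt', array([-7.0e-04, -1.4e-03, -1.0e+00]))
[0.26841135 0.3267917  0.1786078 ] 1.0432680275718653
```

drive_tool(commands=[{"dz": -6, "gripper": 0}, {"dz": -6, "dx": -5.4, "dy": 4.5, "turn": 0, "gripper": 0}, {"dx": -54.35, "dy": 44.85, "dz": -6, "turn": 90.5, "gripper": 0}, {"dx": -54.35, "dy": 44.85, "dz": -6, "turn": 90.5, "gripper": 0}, {"dx": -54.35, "dy": 44.85, "dz": -6, "turn": 90.5, "gripper": 0}, {"dx": -54.35, "dy": 44.85, "dz": -6, "turn": 90.5, "gripper": 0}, {"dx": -54.35, "dy": 44.85, "dz": -6, "turn": 90.5, "gripper": 0}, {"dx": -54.35, "dy": 44.85, "dz": -6, "turn": 90.5, "gripper": 0}, {"dx": -54.35, "dy": 44.85, "dz": -6, "turn": 90.5, "gripper": 0}, {"dx": -54.35, "dy": 44.85, "dz": -6, "turn": 90.5, "gripper": 0}, {"dx": -54.35, "dy": 44.85, "dz": -6, "turn": 90.5, "gripper": 0}, {"dx": -54.35, "dy": 44.85, "dz": -6, "turn": 90.5, "gripper": 0}, {"dx": -54.35, "dy": 44.85, "dz": -6, "turn": 90.5, "gripper": 0}, {"dx": -54.35, "dy": 44.85, "dz": -6, "turn": 90.5, "gripper": 0}, {"dx": -54.35, "dy": 44.85, "dz": 8, "turn": 90.5, "gripper": 0}, {"dx": -54.35, "dy": 44.85, "dz": 8, "turn": 90.5, "gripper": 0}, {"dx": -54.35, "dy": 44.85, "dz": 8, "turn": 90.5, "gripper": 0}, {"dx": -54.35, "dy": 44.85, "dz": 8, "turn": 90.5, "gripper": 0}, {"dx": -54.35, "dy": 44.85, "dz": 8, "turn": 90.5, "gripper": 0}])

```text
invalid input at $.commands[0]: expected keys gripper, dx, dy, dz, turn
```

drive_tool(commands=[{"dx": 0, "dy": 0, "dz": -6, "turn": 0, "gripper": 0}, {"dx": -5.4, "dy": 4.5, "dz": -6, "turn": 0, "gripper": 0}, {"dx": -54.35, "dy": 44.85, "dz": -6, "turn": 90.5, "gripper": 0}, {"dx": -54.35, "dy": 44.85, "dz": -6, "turn": 90.5, "gripper": 0}, {"dx": -54.35, "dy": 44.85, "dz": -6, "turn": 90.5, "gripper": 0}, {"dx": -54.35, "dy": 44.85, "dz": -6, "turn": 90.5, "gripper": 0}, {"dx": -54.35, "dy": 44.85, "dz": -6, "turn": 90.5, "gripper": 0}, {"dx": -54.35, "dy": 44.85, "dz": -6, "turn": 90.5, "gripper": 0}, {"dx": -54.35, "dy": 44.85, "dz": -6, "turn": 90.5, "gripper": 0}, {"dx": -54.35, "dy": 44.85, "dz": -6, "turn": 90.5, "gripper": 0}, {"dx": -54.35, "dy": 44.85, "dz": -6, "turn": 90.5, "gripper": 0}, {"dx": -54.35, "dy": 44.85, "dz": -6, "turn": 90.5, "gripper": 0}, {"dx": -54.35, "dy": 44.85, "dz": -6, "turn": 90.5, "gripper": 0}, {"dx": -54.35, "dy": 44.85, "dz": -6, "turn": 90.5, "gripper": 0}, {"dx": -54.35, "dy": 44.85, "dz": 8, "turn": 90.5, "gripper": 0}, {"dx": -54.35, "dy": 44.85, "dz": 8, "turn": 90.5, "gripper": 0}, {"dx": -54.35, "dy": 44.85, "dz": 8, "turn": 90.5, "gripper": 0}, {"dx": -54.35, "dy": 44.85, "dz": 8, "turn": 90.5, "gripper": 0}, {"dx": -54.35, "dy": 44.85, "dz": 8, "turn": 90.5, "gripper": 0}])

```text
time_s: 2.48
eef_pos: [0.4422, -0.0909, 0.162]
eef_rot: [0.001, 0.99, -0.14, 0.002]
wrist_force: [0.3, -0.3, -0.0]
opening: 1.0
```

```bash
cat > see.py <<'E'
import sys
from h import *
from bench import ctrl
# name cam x0 y0 x1 y1 k
def see(tag,cam,box,k):
    c=ctrl.camera(cam);np.savez(tag+".npz",**c);x0,y0,x1,y1=box
    cv2.imwrite(f"pics/{tag}.png",cv2.resize(c["image"][y0:y1,x0:x1,::-1],None,fx=k,fy=k,interpolation=cv2.INTER_CUBIC))
E
python3 - <<'E'
from see import *
see("s1","scene",(180,60,320,190),4.5);see("t1","top",(320,240,440,350),5)
o=ctrl.get_obs();print(o["eef_pos"],o["q"],shift(o,[.4401,-.0911,.085],-16.16))
E
```

```text
[ 0.44196878 -0.0910296   0.16167964] [-4.67235537e-01 -1.46999109e-02  1.98520023e+00 -4.37414686e-06
  1.16669613e+00 -1.86086231e-01] (array([-0.21,  0.05,  7.67]), 'A', np.float64(-16.11), 'turn', np.float64(0.05), 'tilt', array([ 0.0039, -0.002 , -1.    ]))
```

View pics/s1.png

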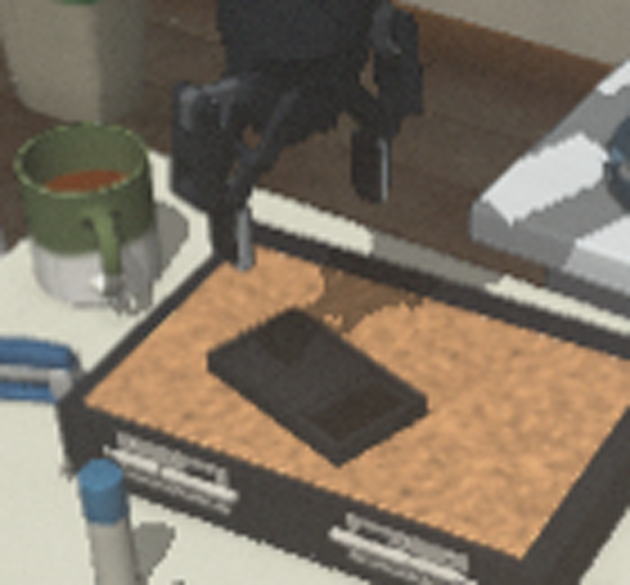

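View pics/t1.png

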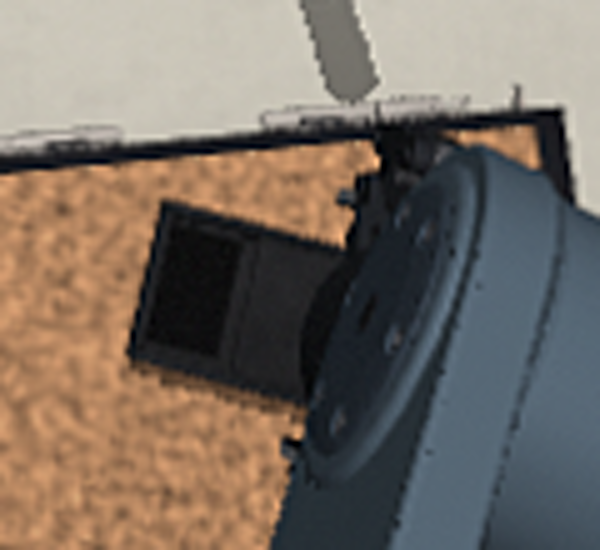

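Run:
```python
from h import *
S=load("s1");T=load("t1")
C=np.array([.44197,-.09103]);a=np.radians(-16.1);d=np.array([np.cos(a),np.sin(a)])
for z in(.154,.162,.167,.173):
  for s in(-.0425,0,.0425):
    X=[*(C+s*d),z];print(z,s,((proj(S,X)[0]-[180,60])*4.5).round(),((proj(T,X)[0]-[320,240])*5).round())
```

```text
0.154 -0.0425 [366. 221.] [302. 438.]
0.154 0 [306. 251.] [327. 324.]
0.154 0.0425 [244. 282.] [352. 213.]
0.162 -0.0425 [365. 208.] [307. 441.]
0.162 0 [305. 238.] [332. 326.]
0.162 0.0425 [243. 269.] [357. 213.]
0.167 -0.0425 [365. 200.] [310. 442.]
0.167 0 [305. 230.] [335. 327.]
0.167 0.0425 [242. 261.] [360. 214.]
0.173 -0.0425 [365. 190.] [313. 445.]
0.173 0 [304. 220.] [339. 328.]
0.173 0.0425 [241. 252.] [364. 214.]
```

drive_tool(commands=[{"dx": -0.2, "dy": 0, "dz": 4, "turn": 0, "gripper": 0}, {"dx": -0.2, "dy": 0, "dz": 7, "turn": 0, "gripper": 0}, {"dx": -0.2, "dy": 0, "dz": 7, "turn": 0, "gripper": 0}, {"dx": -0.2, "dy": 0, "dz": 7, "turn": 0, "gripper": 0}])

```text
time_s: 3.08
eef_pos: [0.4397, -0.0906, 0.091]
eef_rot: [0.0, 0.99, -0.14, 0.001]
wrist_force: [1.2, -0.4, -0.5]
opening: 0.998
```

Run:
```python
from see import *
see("s2","scene",(200,90,300,180),6)
o=ctrl.get_obs();print(o["eef_pos"],shift(o,[.4401,-.0911,.06],-16.16),o["time_s"])
```

```text
[ 0.43993655 -0.09066618  0.09119319] (array([0.02, 0.04, 3.12]), 'A', np.float64(-16.13), 'turn', np.float64(0.03), 'tilt', array([ 0.003 , -0.0015, -1.    ])) 3.125
```

View pics/s2.png

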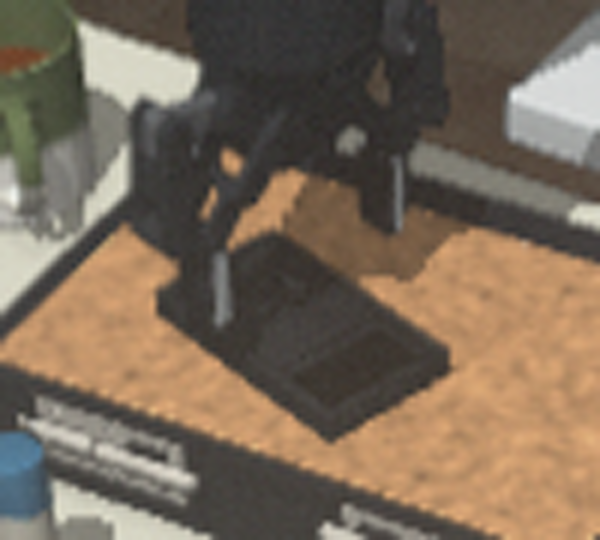

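The open fingers straddle the stone across its 68 mm sides, and their tips at crop (222,322) and (395,232) are still above it. I'll lower and close.

drive_tool(commands=[{"dx": 0, "dy": 0, "dz": 1.6, "turn": 0, "gripper": 0}, {"dx": 0, "dy": 0, "dz": 2.6, "turn": 0, "gripper": 0}, {"dx": 0, "dy": 0, "dz": 3.1, "turn": 0, "gripper": 0}, {"dx": 0, "dy": 0, "dz": 3.1, "turn": 0, "gripper": 0}, {"dx": 0, "dy": 0, "dz": 3.1, "turn": 0, "gripper": 0}])

```text
time_s: 3.75
eef_pos: [0.4388, -0.0901, 0.0587]
eef_rot: [0.0, 0.99, -0.14, 0.0]
wrist_force: [-0.9, 0.0, -0.2]
opening: 0.999
```

Run:
```python
from see import *
see("s3","scene",(200,90,300,180),6)
o=ctrl.get_obs();print(o["eef_pos"],shift(o,[.4401,-.0911,.06],-16.16),o["wrist_force"],o["time_s"])
```

```text
[ 0.43878816 -0.09008014  0.05867257] (array([ 0.15,  0.06, -0.13]), 'A', np.float64(-16.13), 'turn', np.float64(0.03), 'tilt', array([ 6.e-04, -3.e-04, -1.e+00])) [ 0.35341125 -0.03992431  0.29967025] 3.8
```

View pics/s3.png

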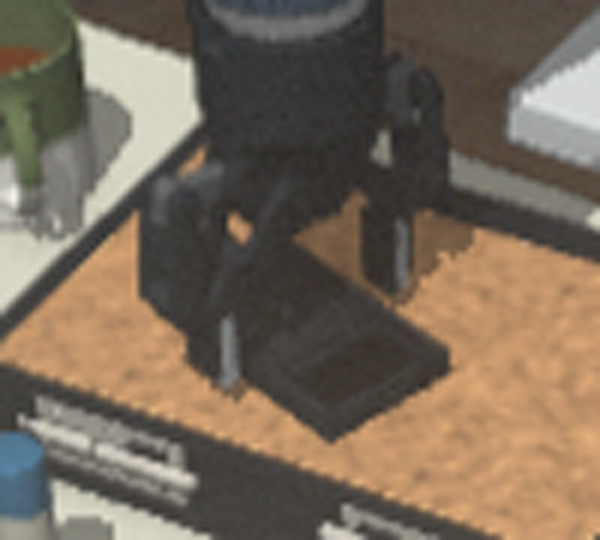

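drive_tool(commands=[{"dx": 0.15, "dy": 0.06, "dz": -0.1, "turn": 0, "gripper": 0}, {"dx": 0.15, "dy": 0.06, "dz": -0.1, "turn": 0, "gripper": 0.2}, {"dx": 0.15, "dy": 0.06, "dz": -0.1, "turn": 0, "gripper": 0.5}, {"dx": 0.15, "dy": 0.06, "dz": -0.1, "turn": 0, "gripper": 0.5}, {"dx": 0.15, "dy": 0.06, "dz": -0.1, "turn": 0, "gripper": 0.5}, {"dx": 0.15, "dy": 0.06, "dz": -0.1, "turn": 0, "gripper": 0.5}])

```text
time_s: 4.55
eef_pos: [0.4401, -0.0911, 0.06]
eef_rot: [0.0, 0.99, -0.14, 0.0]
wrist_force: [-2.1, 0.8, 6.8]
opening: 0.78
```

Run:
```python
from see import *
see("s4","scene",(200,90,300,180),6)
o=ctrl.get_obs();print(o["eef_pos"],o["wrist_force"],o["torque"],o["opening"],o["time_s"])
```

```text
[ 0.44004897 -0.09108328  0.06001499] [-3.26332802  0.57697059  7.5690373 ] [ 0.15334125  0.4353461  -0.01331318] 0.777154188011205 4.6
```

View pics/s4.png

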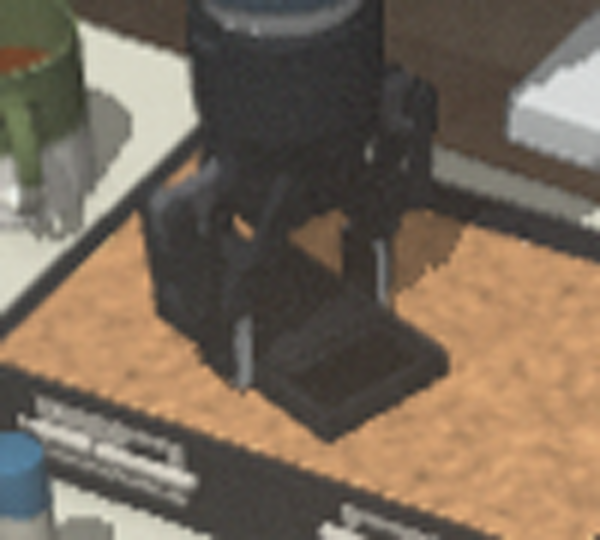

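Run:
```python
from h import *
S=load("s4")
for z in(.052,.055,.058,.061,.064):
    print(z,((proj(S,pose([[.034,.011,z],[.034,-.011,z],[.034,0,z],[-.034,.011,z],[.034,.059,z]],STONE))-[200,90]+.5)*6).round().tolist())
```

```text
0.052 [[260.0, 401.0], [227.0, 377.0], [243.0, 389.0], [380.0, 334.0], [333.0, 456.0]]
0.055 [[259.0, 396.0], [227.0, 371.0], [243.0, 383.0], [380.0, 328.0], [333.0, 451.0]]
0.058 [[259.0, 390.0], [226.0, 366.0], [242.0, 378.0], [380.0, 323.0], [333.0, 445.0]]
0.061 [[258.0, 385.0], [226.0, 360.0], [242.0, 372.0], [380.0, 317.0], [332.0, 440.0]]
0.064 [[258.0, 379.0], [225.0, 355.0], [241.0, 367.0], [379.0, 312.0], [332.0, 434.0]]
```

Run:
```python
import cv2
a=cv2.imread("pics/s4.png");cv2.imwrite("pics/s4z.png",cv2.convertScaleAbs(cv2.resize(a[260:460,140:460],None,fx=2.4,fy=2.4,interpolation=cv2.INTER_CUBIC),alpha=2.0,beta=10))
```

```text
(no output)
```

View pics/s4z.png

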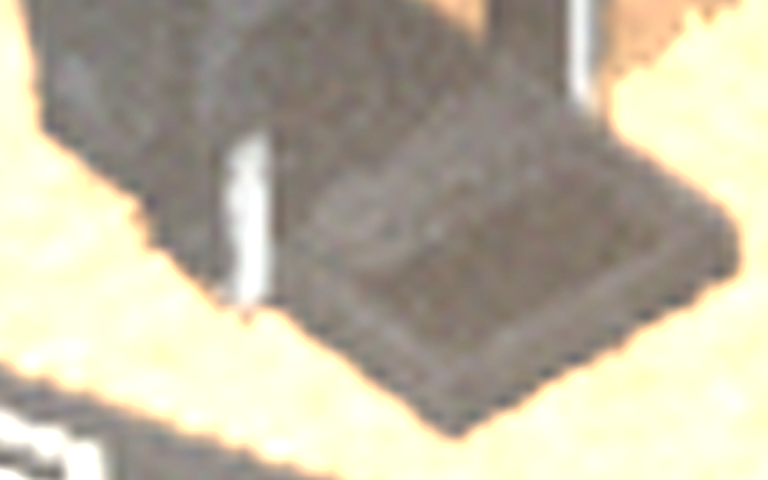

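Opening is 0.78, so the fingers hold the stone. The pad tips are only 1–3 mm above the cork, so I'll regrip 3 mm higher to clear the deck when placing.

drive_tool(commands=[{"dx": 0, "dy": 0, "dz": 0, "turn": 0, "gripper": 0}, {"dx": 0, "dy": 0, "dz": 0, "turn": 0, "gripper": 0}, {"dx": 0, "dy": 0, "dz": -0.3, "turn": 0, "gripper": 0}, {"dx": 0, "dy": 0, "dz": -0.3, "turn": 0, "gripper": 0.2}, {"dx": 0, "dy": 0, "dz": -0.3, "turn": 0, "gripper": 0.5}, {"dx": 0, "dy": 0, "dz": -0.3, "turn": 0, "gripper": 0.5}, {"dx": 0, "dy": 0, "dz": -0.3, "turn": 0, "gripper": 0.5}, {"dx": 0, "dy": 0, "dz": -0.3, "turn": 0, "gripper": 0.5}, {"dx": 0, "dy": 0, "dz": -0.3, "turn": 0, "gripper": 0.5}])

```text
time_s: 5.72
eef_pos: [0.4401, -0.0911, 0.0631]
eef_rot: [0.0, 0.99, -0.14, 0.0]
wrist_force: [-1.9, 1.0, 8.0]
opening: 0.774
```

Run:
```python
from see import *
o=ctrl.get_obs();print(o["eef_pos"],o["wrist_force"],o["torque"],o["opening"],o["time_s"])
```

```text
[ 0.44007961 -0.09106397  0.06308391] [-1.93797854  0.97026109  7.97676121] [ 0.21618534  0.45236284 -0.03455417] 0.773997828741904 5.725
```

drive_tool(commands=[{"dx": 0, "dy": 0, "dz": -0.5, "turn": 0, "gripper": 0.5}, {"dx": 0, "dy": 0, "dz": -3, "turn": 0, "gripper": 0.5}, {"dx": 0, "dy": 0, "dz": -7, "turn": 0, "gripper": 0.5}, {"dx": 0, "dy": 0, "dz": -10, "turn": 0, "gripper": 0.5}, {"dx": 0, "dy": 0, "dz": -10, "turn": 0, "gripper": 0.5}, {"dx": 0, "dy": 0, "dz": -10, "turn": 0, "gripper": 0.5}])

```text
time_s: 6.48
eef_pos: [0.4389, -0.0905, 0.161]
eef_rot: [-0.0, 0.99, -0.14, -0.001]
wrist_force: [-0.2, -0.2, -3.0]
opening: 0.772
```

Run:
```python
from see import *
see("s5","scene",(180,50,320,190),4.2)
o=ctrl.get_obs();print(o["eef_pos"],o["wrist_force"],o["torque"],o["opening"],o["time_s"])
print(shift(o,st((-.005,0),.12),-16.16))
```

```text
[ 0.43858098 -0.09035841  0.16058354] [-0.25225279 -0.31049696 -3.78662515] [ 0.00864134  0.05807954 -0.0171472 ] 0.7737211107497292 6.525
(array([  8.06, -27.87,   4.05]), 'A', np.float64(-16.13), 'turn', np.float64(0.03), 'tilt', array([-0.0027,  0.0014, -1.    ]))
```

View pics/s5.png

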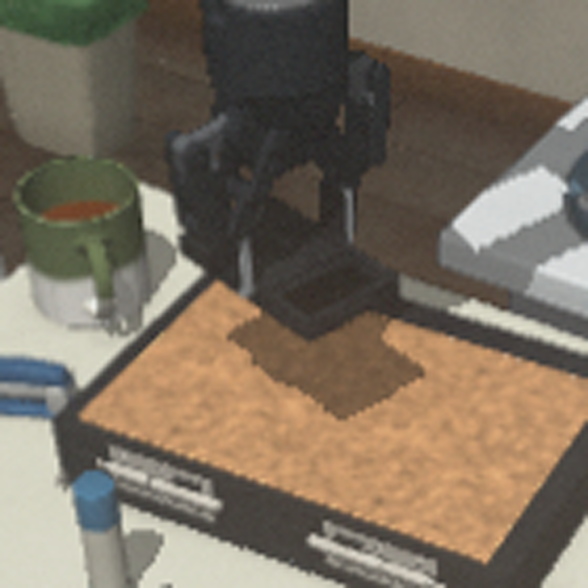

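The stone is held level, clear of the cork. Next I'll carry it over the stand.

drive_tool(commands=[{"dx": 1, "dy": -3, "dz": 0, "turn": 0, "gripper": 0.5}, {"dx": 2.3, "dy": -8, "dz": 0, "turn": 0, "gripper": 0.5}, {"dx": 3.8, "dy": -13, "dz": 0, "turn": 0, "gripper": 0.5}, {"dx": 5.3, "dy": -18, "dz": 0, "turn": 0, "gripper": 0.5}, {"dx": 6.7, "dy": -23, "dz": 0, "turn": 0, "gripper": 0.5}, {"dx": 7.6, "dy": -26.3, "dz": 1, "turn": 0, "gripper": 0.5}, {"dx": 8, "dy": -27.8, "dz": 3, "turn": 0, "gripper": 0.5}, {"dx": 8, "dy": -27.8, "dz": 5, "turn": 0, "gripper": 0.5}, {"dx": 8, "dy": -27.8, "dz": 6, "turn": 0, "gripper": 0.5}, {"dx": 8, "dy": -27.8, "dz": 6, "turn": 0, "gripper": 0.5}, {"dx": 8, "dy": -27.8, "dz": 6, "turn": 0, "gripper": 0.5}])

```text
time_s: 7.9
eef_pos: [0.5943, 0.1533, 0.103]
eef_rot: [-0.0, 0.99, -0.141, 0.001]
wrist_force: [-0.3, 0.3, -2.5]
opening: 0.774
```

Run:
```python
from see import *
see("s6","scene",(240,120,380,280),3.7);see("t6","top",(210,150,330,320),3.5)
o=ctrl.get_obs();print(o["eef_pos"],o["wrist_force"],o["opening"],o["time_s"])
print(shift(o,st((-.005,0),.0381),-16.16))
```

```text
[0.59457474 0.15352188 0.10349082] [-0.08150156  0.29987874 -3.13897931] 0.7733141729150014 8.0
(array([-0.18, -0.1 ,  6.54]), 'A', np.float64(-16.17), 'turn', np.float64(-0.01), 'tilt', array([ 2.e-03,  1.e-04, -1.e+00]))
```

View pics/s6.png

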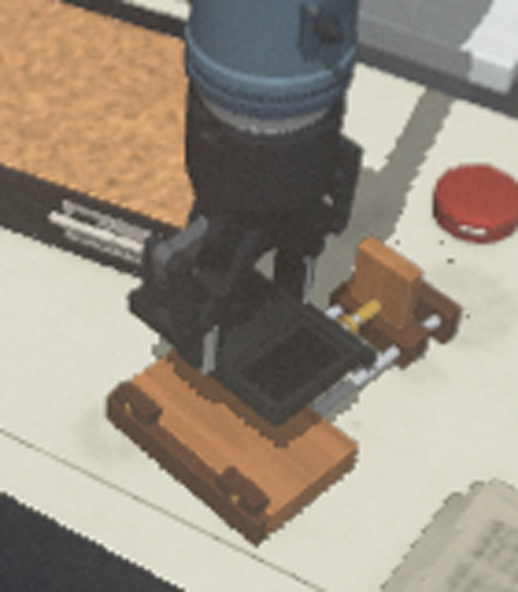

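View pics/t6.png

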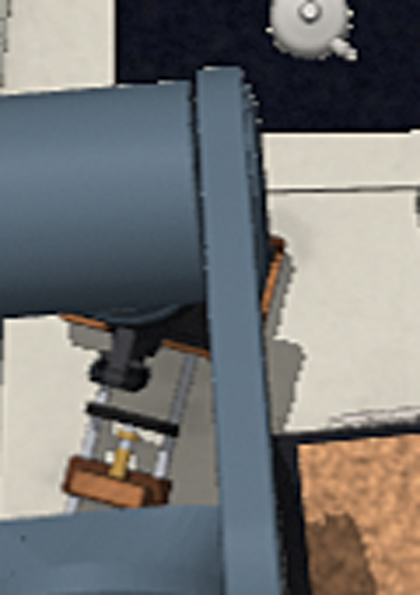

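drive_tool(commands=[{"dx": -0.18, "dy": -0.1, "dz": 2.5, "turn": 0, "gripper": 0.5}, {"dx": -0.18, "dy": -0.1, "dz": 4.5, "turn": 0, "gripper": 0.5}, {"dx": -0.18, "dy": -0.1, "dz": 5.6, "turn": 0, "gripper": 0.5}, {"dx": -0.18, "dy": -0.1, "dz": 5.6, "turn": 0, "gripper": 0.5}, {"dx": -0.18, "dy": -0.1, "dz": 5.6, "turn": 0, "gripper": 0.5}, {"dx": -0.18, "dy": -0.1, "dz": 5.6, "turn": 0, "gripper": 0.5}])

```text
time_s: 8.75
eef_pos: [0.5931, 0.1554, 0.0472]
eef_rot: [-0.0, 0.99, -0.14, 0.001]
wrist_force: [-0.3, -0.4, -3.8]
opening: 0.77
```

Run:
```python
from see import *
see("s7","scene",(240,150,360,270),5)
o=ctrl.get_obs();print(o["eef_pos"],o["wrist_force"],o["opening"],o["time_s"])
print(shift(o,st((-.005,0),.0381),-16.16))
```

```text
[0.59300378 0.15541295 0.04710615] [-0.67728064  1.2112348  -2.69012457] 0.7733263578646332 8.8
(array([0.04, 0.03, 0.9 ]), 'A', np.float64(-16.13), 'turn', np.float64(0.03), 'tilt', array([ 1.4e-03,  1.0e-04, -1.0e+00]))
```

View pics/s7.png

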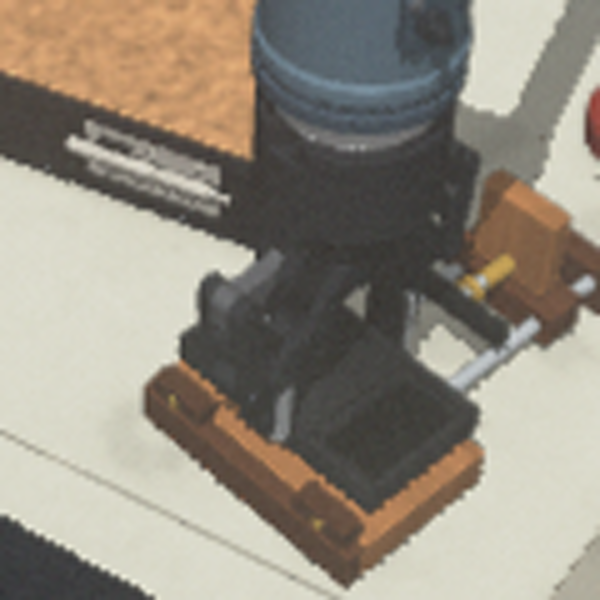

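drive_tool(commands=[{"dx": 0.04, "dy": 0.03, "dz": 0.3, "turn": 0, "gripper": 0.5}, {"dx": 0.04, "dy": 0.03, "dz": 0.6, "turn": 0, "gripper": 0.5}, {"dx": 0.04, "dy": 0.03, "dz": 0.75, "turn": 0, "gripper": 0.5}, {"dx": 0.04, "dy": 0.03, "dz": 0.75, "turn": 0, "gripper": 0.5}, {"dx": 0.04, "dy": 0.03, "dz": 0.75, "turn": 0, "gripper": 0.5}])

```text
time_s: 9.43
eef_pos: [0.5927, 0.155, 0.0388]
eef_rot: [0.0, 0.99, -0.14, 0.0]
wrist_force: [0.4, 0.8, -2.8]
opening: 0.772
```

drive_tool(commands=[{"dx": 0, "dy": 0, "dz": 0.05, "turn": 0, "gripper": 0.5}, {"dx": 0, "dy": 0, "dz": 0.05, "turn": 0, "gripper": 0.5}])

```text
time_s: 9.68
eef_pos: [0.5927, 0.155, 0.0383]
eef_rot: [-0.0, 0.99, -0.14, 0.0]
wrist_force: [-0.5, -0.2, -2.3]
opening: 0.776
```

drive_tool(commands=[{"dx": 0, "dy": 0, "dz": 0.05, "turn": 0, "gripper": 0.5}, {"dx": 0, "dy": 0, "dz": 0.05, "turn": 0, "gripper": 0.5}])

```text
time_s: 9.93
eef_pos: [0.5928, 0.155, 0.0383]
eef_rot: [0.0, 0.99, -0.14, 0.0]
wrist_force: [-2.6, -0.8, 3.7]
opening: 0.77
```

drive_tool(commands=[{"dx": 0, "dy": 0, "dz": 0.04, "turn": 0, "gripper": 0.5}, {"dx": 0, "dy": 0, "dz": 0.04, "turn": 0, "gripper": 0.5}])

```text
time_s: 10.18
eef_pos: [0.5928, 0.155, 0.0383]
eef_rot: [0.0, 0.99, -0.14, 0.0]
wrist_force: [-4.7, -0.0, 6.7]
opening: 0.77
```

The force changed from -2.8 to +6.7 N, so the stone is on the deck. I'll release and rise straight up.

drive_tool(commands=[{"dx": 0, "dy": 0, "dz": 0, "turn": 0, "gripper": 0.15}, {"dx": 0, "dy": 0, "dz": 0, "turn": 0, "gripper": 0.05}, {"dx": 0, "dy": 0, "dz": 0, "turn": 0, "gripper": 0.05}, {"dx": 0, "dy": 0, "dz": 0, "turn": 0, "gripper": 0.05}, {"dx": 0, "dy": 0, "dz": -1, "turn": 0, "gripper": 0.05}, {"dx": 0, "dy": 0, "dz": -3, "turn": 0, "gripper": 0.05}, {"dx": 0, "dy": 0, "dz": -7, "turn": 0, "gripper": 0.05}, {"dx": 0, "dy": 0, "dz": -11, "turn": 0, "gripper": 0.05}, {"dx": 0, "dy": 0, "dz": -12, "turn": 0, "gripper": 0.05}])

```text
time_s: 11.3
eef_pos: [0.5951, 0.1552, 0.1625]
eef_rot: [-0.001, 0.99, -0.14, 0.004]
wrist_force: [-0.4, 0.6, -0.4]
opening: 0.952
```

Run:
```python
from see import *
see("s8","scene",(250,160,370,270),5)
o=ctrl.get_obs();print(o["eef_pos"],o["wrist_force"],o["opening"],o["time_s"],o["q"])
print(shift(o,st((-.165,0),.16),73.84))
```

```text
[0.59473021 0.15516382 0.16195947] [1.11249861 0.30507574 0.8362619 ] 0.9496412415216169 11.35 [ 6.23619210e-02  3.38662904e-01  1.57580133e+00 -7.81571438e-06
  1.22051350e+00  3.43782169e-01]
(array([-16.13,   0.04,   0.1 ]), 'A', np.float64(-16.12), 'turn', np.float64(-89.96), 'tilt', array([ 6.6e-03,  4.0e-04, -1.0e+00]))
```

View pics/s8.png

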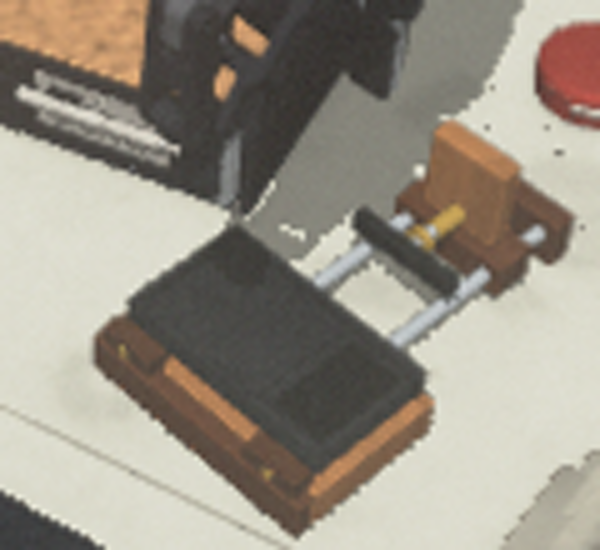

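Run:
```python
from h import *
S=load("s8");a,b=.034,.059
P=[[a,-b,.045],[-a,-b,.045],[-a,b,.045],[a,b,.045]]
u=crop([[130,303],[238,222],[425,375],[315,468]],(250,160),5)
x,r=fit([(S,P,u)],[.593,.155,-.28]);c,s=np.cos(STAND[2]),np.sin(STAND[2]);d=x[:2]-STAND[:2]
print(x,r.tolist(),"in stand",c*d[0]+s*d[1],-s*d[0]+c*d[1])
# stand refit same picture
mm=1e-3
D=np.array([[-123,22,76],[-123,-22,76],[-137,-22,76],[-137,22,76]])*mm
v=crop([[503,178],[425,140],[443,120],[522,162]],(250,160),5)
print(fit([(S,D,v)],[.598,.153,-.28]))
```

```text
[ 0.59576194  0.15409765 -0.30146604] [[-0.8, -0.5], [-0.1, 0.9], [0.7, 0.6], [0.1, -1.0]] in stand -0.0023841404478434783 -0.00017334563347847653
(array([ 0.60333766,  0.16881803, -0.15039906]), array([[ 0.6,  0.5],
       [-0.3, -0.8],
       [-0.4, -0.1],
       [ 0.1,  0.3]]))
```

The stone lies flat and centred (stand y about 0), with a small gap to the posts. Next I'll move behind the tab, turned 90° with the fingers shut.

drive_tool(commands=[{"dx": -4, "dy": 0, "dz": 0, "turn": -10, "gripper": 0.5}, {"dx": -8, "dy": 0, "dz": 0, "turn": -20, "gripper": 1}, {"dx": -12, "dy": 0, "dz": 0, "turn": -30, "gripper": 1}, {"dx": -16, "dy": 0, "dz": 0, "turn": -40, "gripper": 1}, {"dx": -16.4, "dy": 0, "dz": 0, "turn": -50, "gripper": 1}, {"dx": -16.4, "dy": 0, "dz": 0, "turn": -60, "gripper": 1}, {"dx": -16.4, "dy": 0, "dz": 0, "turn": -70, "gripper": 1}, {"dx": -16.4, "dy": 0, "dz": 0, "turn": -80, "gripper": 1}, {"dx": -16.4, "dy": 0, "dz": 0, "turn": -90, "gripper": 1}, {"dx": -16.4, "dy": 0, "dz": 4, "turn": -90, "gripper": 1}, {"dx": -16.4, "dy": 0, "dz": 4, "turn": -90, "gripper": 1}, {"dx": -16.4, "dy": 0, "dz": 4, "turn": -90, "gripper": 1}])

```text
time_s: 12.85
eef_pos: [0.4351, 0.2005, 0.1177]
eef_rot: [-0.0, 0.799, 0.601, -0.0]
wrist_force: [-0.5, -0.1, -0.5]
opening: -0.0
```

Run:
```python
from see import *
see("s9","scene",(250,90,390,230),4.2)
o=ctrl.get_obs();print(o["eef_pos"],o["wrist_force"],o["opening"],o["time_s"],o["q"])
print(shift(o,st((-.165,0),.062),73.84))
```

```text
[0.4356512  0.20063905 0.11827652] [0.43270404 0.00271045 0.21296875] 0.0027067432905242034 12.9 [ 1.83449627e-01  1.19564783e-01  1.94539235e+00 -5.86484382e-07
  1.07574518e+00 -1.10571189e+00]
(array([0.01, 0.41, 5.63]), 'A', np.float64(73.86), 'turn', np.float64(0.02), 'tilt', array([ 9.e-04,  2.e-04, -1.e+00]))
```

View pics/s9.png

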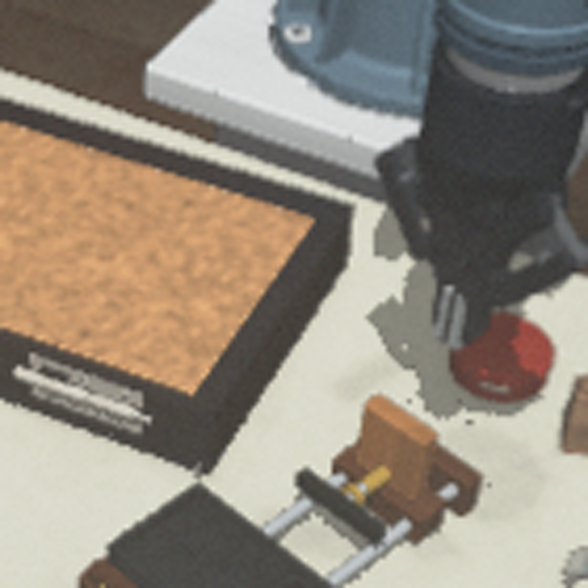

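drive_tool(commands=[{"dx": 0, "dy": 0.3, "dz": 3, "turn": 0, "gripper": 1}, {"dx": 0, "dy": 0.4, "dz": 5, "turn": 0, "gripper": 1}, {"dx": 0, "dy": 0.4, "dz": 5.6, "turn": 0, "gripper": 1}, {"dx": 0, "dy": 0.4, "dz": 5.6, "turn": 0, "gripper": 1}, {"dx": 0, "dy": 0.4, "dz": 5.6, "turn": 0, "gripper": 1}])

```text
time_s: 13.52
eef_pos: [0.4399, 0.1996, 0.0626]
eef_rot: [0.0, 0.799, 0.601, 0.001]
wrist_force: [-0.6, 0.6, 0.3]
opening: -0.002
```

```bash
cat > f.py <<'E'
from h import *
from bench import ctrl
o=ctrl.get_obs();c,s=np.cos(STAND[2]),np.sin(STAND[2]);d=o["eef_pos"][:2]-STAND[:2];f=o["wrist_force"]
print("stand xy",np.round([c*d[0]+s*d[1],-s*d[0]+c*d[1]],4),"z",round(o["eef_pos"][2],4),"F along/across/up",np.round([c*f[0]+s*f[1],-s*f[0]+c*f[1],f[2]],2),o["time_s"])
E
python3 f.py;python3 -c "
from see import *
see('s10','scene',(250,90,390,230),4.2)"
```

```text
stand xy [-1.648e-01  1.000e-04] z 0.0626 F along/across/up [-0.78  0.39  0.3 ] 13.525
```

View pics/s10.png

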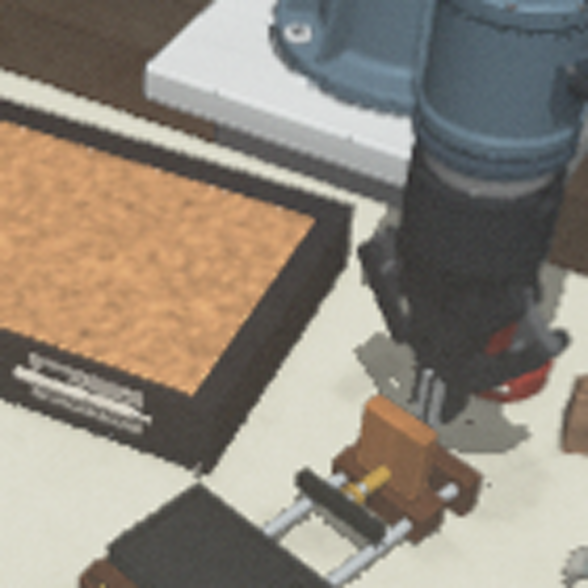

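The shut fingers are right behind the tab. I'll start the push while it should still be drag only.

drive_tool(commands=[{"dx": 0, "dy": 0.6, "dz": 0, "turn": 0, "gripper": 1}, {"dx": 0, "dy": 1.0, "dz": 0, "turn": 0, "gripper": 1}, {"dx": 0, "dy": 1.3, "dz": 0, "turn": 0, "gripper": 1}, {"dx": 0, "dy": 1.6, "dz": 0, "turn": 0, "gripper": 1}, {"dx": 0, "dy": 1.9, "dz": 0, "turn": 0, "gripper": 1}, {"dx": 0, "dy": 2.2, "dz": 0, "turn": 0, "gripper": 1}, {"dx": 0, "dy": 2.5, "dz": 0, "turn": 0, "gripper": 1}])

```text
time_s: 14.45
eef_pos: [0.4607, 0.193, 0.061]
eef_rot: [-0.002, 0.799, 0.601, -0.002]
wrist_force: [-9.7, 2.5, 7.5]
opening: 0.002
```

```bash
python3 f.py
```

```text
stand xy [-0.1429 -0.0005] z 0.061 F along/across/up [-10.01  -0.32   7.5 ] 14.45
```

drive_tool(commands=[{"dx": 0, "dy": 0.4, "dz": 0, "turn": 0, "gripper": 1}, {"dx": 0, "dy": 0.8, "dz": 0, "turn": 0, "gripper": 1}, {"dx": 0, "dy": 1.2, "dz": 0, "turn": 0, "gripper": 1}, {"dx": 0, "dy": 1.6, "dz": 0, "turn": 0, "gripper": 1}, {"dx": 0, "dy": 2.0, "dz": 0, "turn": 0, "gripper": 1}, {"dx": 0, "dy": 2.4, "dz": 0, "turn": 0, "gripper": 1}, {"dx": 0, "dy": 2.4, "dz": 0, "turn": 0, "gripper": 1}])

```text
time_s: 15.32
eef_pos: [0.4842, 0.1862, 0.061]
eef_rot: [-0.001, 0.799, 0.601, -0.002]
wrist_force: [-6.0, 1.5, 5.0]
opening: 0.002
```

```bash
python3 f.py; python3 -c "
from see import *
see('s11','scene',(250,120,370,260),4.2)"; python3 f.py
```

```text
stand xy [-0.1185 -0.0004] z 0.061 F along/across/up [-6.18 -0.21  5.03] 15.325
stand xy [-0.1184 -0.0004] z 0.061 F along/across/up [-6.06 -0.23  4.89] 15.375
```

View pics/s11.png

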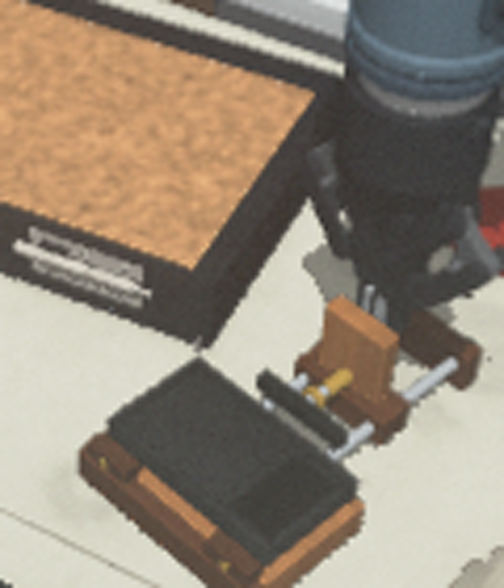

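drive_tool(commands=[{"dx": 0, "dy": 0.15, "dz": 0, "turn": 0, "gripper": 1}, {"dx": 0, "dy": 0.3, "dz": 0, "turn": 0, "gripper": 1}, {"dx": 0, "dy": 0.45, "dz": 0, "turn": 0, "gripper": 1}, {"dx": 0, "dy": 0.6, "dz": 0, "turn": 0, "gripper": 1}])

```text
time_s: 15.88
eef_pos: [0.4894, 0.1847, 0.061]
eef_rot: [-0.002, 0.799, 0.601, -0.002]
wrist_force: [-9.6, 2.1, 6.3]
opening: 0.003
```

```bash
python3 f.py; python3 -c "
from see import *
see('s12','scene',(260,170,350,260),6)"; python3 f.py
```

```text
stand xy [-0.113  -0.0004] z 0.061 F along/across/up [-9.8  -0.64  6.3 ] 15.875
stand xy [-0.1129 -0.0004] z 0.0609 F along/across/up [-8.03 -0.21  7.65] 15.925
```

View pics/s12.png

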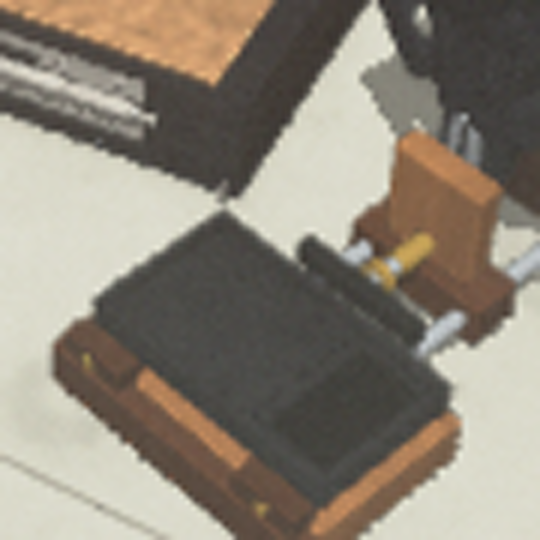

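drive_tool(commands=[{"dx": 0, "dy": 0.1, "dz": 0, "turn": 0, "gripper": 1}, {"dx": 0, "dy": 0.2, "dz": 0, "turn": 0, "gripper": 1}, {"dx": 0, "dy": 0.3, "dz": 0, "turn": 0, "gripper": 1}])

```text
time_s: 16.3
eef_pos: [0.4922, 0.1839, 0.0609]
eef_rot: [-0.002, 0.799, 0.601, -0.002]
wrist_force: [-8.7, 2.0, 6.8]
opening: -0.002
```

drive_tool(commands=[{"dx": 0, "dy": 0.1, "dz": 0, "turn": 0, "gripper": 1}, {"dx": 0, "dy": 0.2, "dz": 0, "turn": 0, "gripper": 1}])

```text
time_s: 16.55
eef_pos: [0.4942, 0.1833, 0.0609]
eef_rot: [-0.002, 0.799, 0.601, -0.002]
wrist_force: [-8.6, 2.2, 6.3]
opening: -0.002
```

drive_tool(commands=[{"dx": 0, "dy": 0.1, "dz": 0, "turn": 0, "gripper": 1}, {"dx": 0, "dy": 0.2, "dz": 0, "turn": 0, "gripper": 1}])

```text
time_s: 16.8
eef_pos: [0.4961, 0.1827, 0.0609]
eef_rot: [-0.002, 0.799, 0.601, -0.002]
wrist_force: [-9.6, 2.7, 7.4]
opening: 0.001
```

```bash
python3 f.py; python3 -c "
from see import *
see('s13','scene',(260,170,350,260),6)"; python3 f.py
```

```text
stand xy [-0.1061 -0.0004] z 0.0609 F along/across/up [-9.98 -0.09  7.39] 16.8
stand xy [-0.106  -0.0004] z 0.061 F along/across/up [-8.28 -0.47  7.4 ] 16.85
```

View pics/s13.png

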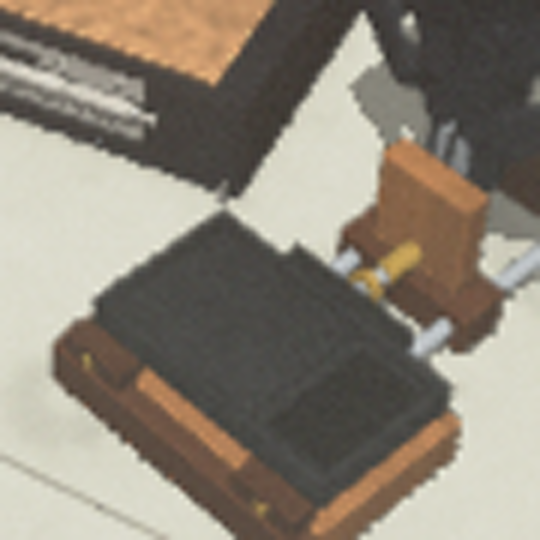

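The pad is almost at the stone's back edge, and the force is still drag only (9–10 N). I'll continue in small steps.

drive_tool(commands=[{"dx": 0, "dy": 0.1, "dz": 0, "turn": 0, "gripper": 1}, {"dx": 0, "dy": 0.2, "dz": 0, "turn": 0, "gripper": 1}])

```text
time_s: 17.1
eef_pos: [0.498, 0.1822, 0.0609]
eef_rot: [-0.002, 0.799, 0.601, -0.002]
wrist_force: [-9.3, 2.4, 7.0]
opening: 0.001
```

drive_tool(commands=[{"dx": 0, "dy": 0.1, "dz": 0, "turn": 0, "gripper": 1}, {"dx": 0, "dy": 0.2, "dz": 0, "turn": 0, "gripper": 1}])

```text
time_s: 17.35
eef_pos: [0.4996, 0.1817, 0.0609]
eef_rot: [-0.002, 0.799, 0.601, -0.002]
wrist_force: [-10.8, 2.4, 8.5]
opening: 0.001
```

drive_tool(commands=[{"dx": 0, "dy": 0.1, "dz": 0, "turn": 0, "gripper": 1}, {"dx": 0, "dy": 0.15, "dz": 0, "turn": 0, "gripper": 1}])

```text
time_s: 17.6
eef_pos: [0.501, 0.1813, 0.0609]
eef_rot: [-0.002, 0.799, 0.601, -0.002]
wrist_force: [-9.4, 2.6, 8.3]
opening: 0.0
```

```bash
python3 f.py; python3 -c "
from see import *
see('s14','scene',(260,170,350,260),6)"; python3 f.py
```

```text
stand xy [-0.101  -0.0004] z 0.0609 F along/across/up [-9.76 -0.15  8.33] 17.6
stand xy [-0.1009 -0.0004] z 0.0609 F along/across/up [-10.73  -1.35   7.24] 17.65
```

View pics/s14.png

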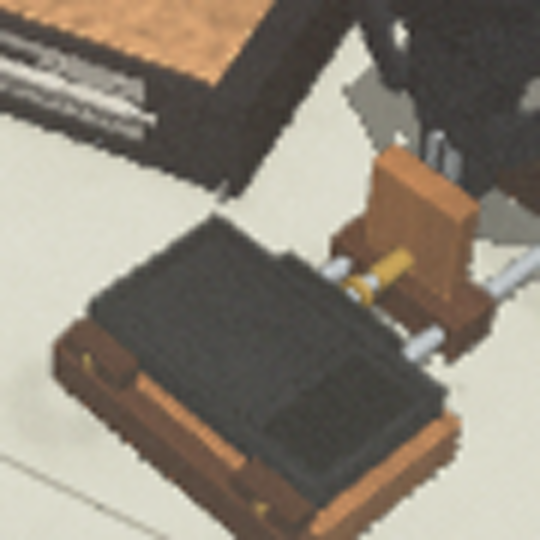

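drive_tool(commands=[{"dx": 0, "dy": 0.06, "dz": 0, "turn": 0, "gripper": 1}, {"dx": 0, "dy": 0.1, "dz": 0, "turn": 0, "gripper": 1}])

```text
time_s: 17.9
eef_pos: [0.5019, 0.1811, 0.0609]
eef_rot: [-0.002, 0.799, 0.601, -0.002]
wrist_force: [-10.6, 2.4, 9.4]
opening: -0.002
```

drive_tool(commands=[{"dx": 0, "dy": 0.05, "dz": 0, "turn": 0, "gripper": 1}, {"dx": 0, "dy": 0.05, "dz": 0, "turn": 0, "gripper": 1}])

```text
time_s: 18.15
eef_pos: [0.5022, 0.181, 0.0609]
eef_rot: [-0.002, 0.799, 0.601, -0.003]
wrist_force: [-10.3, 2.1, 8.6]
opening: -0.0
```

drive_tool(commands=[{"dx": 0, "dy": 0.05, "dz": 0, "turn": 0, "gripper": 1}, {"dx": 0, "dy": 0.05, "dz": 0, "turn": 0, "gripper": 1}])

```text
time_s: 18.4
eef_pos: [0.5024, 0.1809, 0.0609]
eef_rot: [-0.002, 0.799, 0.601, -0.003]
wrist_force: [-12.8, 3.9, 10.6]
opening: 0.002
```

drive_tool(commands=[{"dx": 0, "dy": 0.05, "dz": 0, "turn": 0, "gripper": 1}, {"dx": 0, "dy": 0.05, "dz": 0, "turn": 0, "gripper": 1}])

```text
time_s: 18.65
eef_pos: [0.5027, 0.1809, 0.0609]
eef_rot: [-0.003, 0.799, 0.601, -0.003]
wrist_force: [-13.8, 4.0, 10.5]
opening: -0.0
```

```bash
python3 f.py; python3 -c "
from see import *
see('s15','scene',(260,170,350,260),6)"; python3 f.py
```

```text
stand xy [-0.0993 -0.0004] z 0.0609 F along/across/up [-14.4    0.02  10.46] 18.65
stand xy [-0.0992 -0.0004] z 0.0609 F along/across/up [-12.64  -0.32  10.94] 18.7
```

View pics/s15.png

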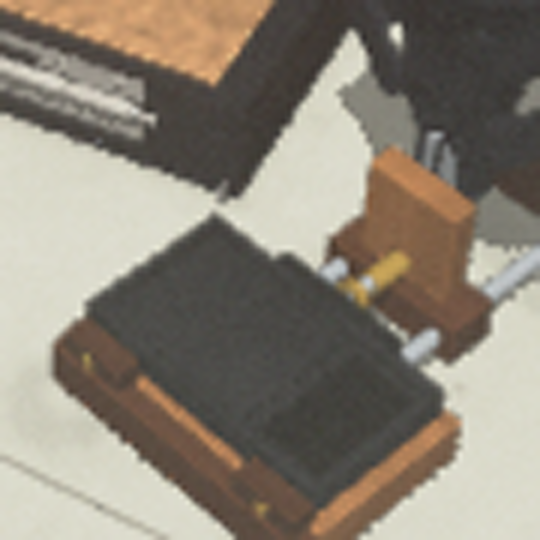

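drive_tool(commands=[{"dx": 0, "dy": 0.05, "dz": 0, "turn": 0, "gripper": 1}, {"dx": 0, "dy": 0.05, "dz": 0, "turn": 0, "gripper": 1}])

```text
time_s: 18.95
eef_pos: [0.5029, 0.1808, 0.0609]
eef_rot: [-0.003, 0.799, 0.601, -0.003]
wrist_force: [-13.7, 3.6, 12.4]
opening: -0.002
```

drive_tool(commands=[{"dx": 0, "dy": 0.03, "dz": 0, "turn": 0, "gripper": 1}])

```text
time_s: 19.08
eef_pos: [0.503, 0.1807, 0.0609]
eef_rot: [-0.003, 0.799, 0.601, -0.003]
wrist_force: [-15.4, 3.4, 13.5]
opening: -0.001
```

```bash
python3 f.py; python3 -c "
from bench import ctrl
ctrl.camera('top')"; python3 f.py;  python3 -c "
from bench import ctrl
ctrl.camera('top')"; python3 f.py
```

```text
stand xy [-0.0989 -0.0004] z 0.0609 F along/across/up [-15.71  -1.04  13.51] 19.075
stand xy [-0.0989 -0.0004] z 0.0609 F along/across/up [-14.48  -0.73  13.33] 19.125
stand xy [-0.0989 -0.0005] z 0.0609 F along/across/up [-15.26  -0.84  12.34] 19.175
```

The push is steady at about 15 N, inside the 13–17 N window, so the stone sees about 6 N. I'll back off and then rise.

drive_tool(commands=[{"dx": 0, "dy": -0.3, "dz": 0, "turn": 0, "gripper": 1}, {"dx": 0, "dy": -0.8, "dz": 0, "turn": 0, "gripper": 1}, {"dx": 0, "dy": -1.8, "dz": 0, "turn": 0, "gripper": 1}, {"dx": 0, "dy": -2.5, "dz": 0, "turn": 0, "gripper": 1}, {"dx": 0, "dy": -2.5, "dz": 0, "turn": 0, "gripper": 1}, {"dx": 0, "dy": -2.5, "dz": -4, "turn": 0, "gripper": 1}, {"dx": 0, "dy": -3, "dz": -9, "turn": 0, "gripper": 1}, {"dx": 0, "dy": -6, "dz": -12, "turn": 0, "gripper": 1}, {"dx": 0, "dy": -9, "dz": -12, "turn": 0, "gripper": 1}, {"dx": 0, "dy": -9, "dz": -12, "turn": 0, "gripper": 1}, {"dx": 0, "dy": -9, "dz": -12, "turn": 0, "gripper": 1}])

```text
time_s: 20.55
eef_pos: [0.4211, 0.2047, 0.1815]
eef_rot: [0.0, 0.799, 0.601, 0.0]
wrist_force: [-0.1, 0.6, 0.5]
opening: -0.001
```

```bash
python3 f.py; python3 -c "
from see import *
see('s16','scene',(260,170,350,260),6);see('t16','top',(210,190,310,310),4.9);c=ctrl.camera('scene');cv2.imwrite('pics/full.png',c['image'][:,:,::-1])"
```

```text
stand xy [-0.1842 -0.0002] z 0.1815 F along/across/up [-0.31  0.56  0.47] 20.55
```

View pics/s16.png

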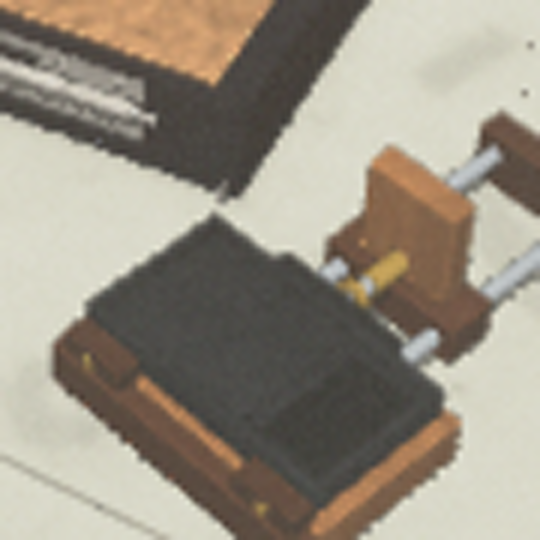

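View pics/t16.png

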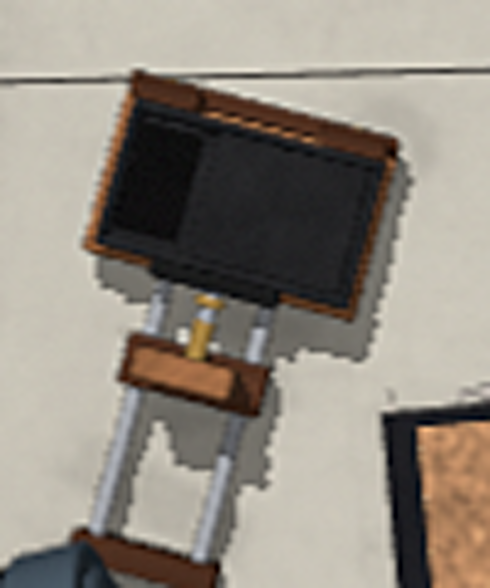

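View pics/full.png

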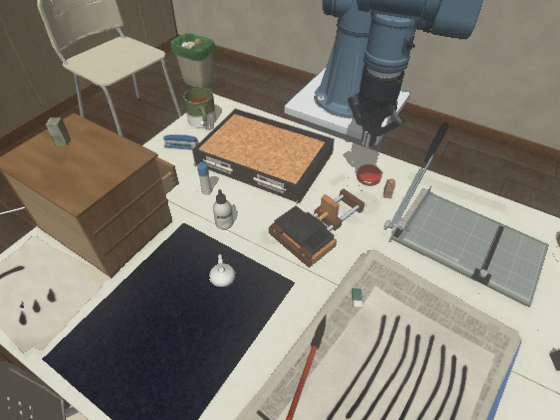

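The top view shows the stone square against both posts, with about the same strip of deck at each end. The pad is against it, and everything else is where it was.

```bash
python3 -c "
from bench import ctrl
print(ctrl.hand_in())"
```

```text
the job is handed in; nothing more can be done
None
```

The ink stone is clamped on the stand and I've handed the job in, at about 20.7 s of the 64 s allowed. The hand-in gives no verdict.

**What I did:**
- **Grasp:** I gripped the stone across its 68 mm. The first grip left the fingertips only 1–3 mm above the cork, so I regripped 3 mm higher before lifting.
- **Placing:** I lowered it onto the deck until I felt light contact (about +7 N on the wrist), about 5 mm short of the posts. I let go, and the picture then put it within about 1 mm of centre along the deck.
- **Clamping:** I pushed the tab from behind with the fingers shut. The force was about 9–10 N on drag alone, then rose as the pad gripped. I stopped at about 15 N, so about 6 N on the stone, then backed off and up.

**Last checks:**
- **Stone:** The final pictures show it square against both posts, with deck visible at both ends and the pad still against it after I backed off. I judged this last check by eye, without a fresh pose fit.
- **Other things on the table:** They look undisturbed, and the robot is touching nothing (wrist force about 0.5 N).
- **Readings that disagreed:** A single-picture fit of the stone before clamping gave about 1° of skew and 2–3 mm difference in x from the arm's own reading. Refitting the stand from the tab's corners alone in that picture was too imprecise to use. While pushing, the wrist also read up to 13 N upward, which I took to be friction on the tab.

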